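# Seat a soldering tile between two sprung jaws

## Robot

A 6-joint arm with a two-finger parallel gripper is mounted at the origin on the work surface. World frame = base frame: x ahead of the robot, y to its left, z up, the work surface at z = 0. Lengths are in m, angles in rad, forces in N, time in s.
With the tool pointing down it reaches from about 0.225 to 0.875 m from the base axis. Payload 3.4 kg.
Tool frame: the origin (TCP) lies at the very end of the fingers, on their centre line; the grasp point (between the pads) lies behind it (manip.tcp_to_grasp is the z of the grasp point in the tool frame, in m); z points along the fingers, y is the direction in which the jaws open and shut (so a half turn about z gives the same grasp; the last joint's range is limited). The gripper opens to 85 mm and grips with 20 to 120 N. Pads are 22 mm wide; open, the fingers measure 114 mm over their backs; the gripper's body (76 mm by 85 mm) begins 54 mm behind the grasp point. The pads swing forward as they close: fully open they stand 13 mm farther back than shut.
Start: joints at [1.13, 0.276, 1.505, -0, 1.361, -0.121], TCP at [0.181, 0.546, 0.231] pointing down, gripper open.
Joint ranges: [-2.89, 2.89], [-0.75, 2.08], [0.22, 2.7], [-1.18, 4.32], [0.11, 2.71], [-2.7, 2.7]. Speed limits (rad/s): [2.57, 2.57, 3.14, 3.14, 3.14, 3.14].

## Interface

Orientations are given as a unit quaternion [w, x, y, z].
In Python, from rig import manip, eyes gives the robot as it stands.
- The arm moves only by the tool servo_tool, never from a script. Its argument "increments" is a list of rows, each an object with "slide": the shift along the tool's x, y, z in m, a list of three; "spin": the turn about the tool's z in degrees. A call has 1 to 8 rows; each row shifts and turns the commanded pose from where the row before left it, along the tool's axes as they then stand; what a row does not reach is not made up. A row lasts 1/10 s, in which the tool goes at most 50 mm and 8.59 degrees, less where a joint would pass 70% of its speed; a pose out of reach is approached as far as the arm can. A call is refused whole if a number of a shift passes 0.05 or a number of a turn 8.59, either way. A call with a gripper value outside its range is refused whole. "hand" is the opening, from 0 (shut) to 1 (fully open), set as the call begins (left out, the last holds). The fingers move at their own pace and stop on an object; "newtons" is the grip in N (left out, the last holds). Time passes only in rows, so rows that do not move let the fingers close. It gives the time, the measured TCP pose, the force and the opening at its end, in the units of the state.
- manip.get_state(): the state, without advancing time (a new reading comes with each control period).
- eyes.get_image(name): name is "scene" or "top" or "wrist"; returns the picture (384x512x3 uint8, blue, green, red); there is no depth.
- eyes.calibration(name): a dict with "fx", "fy", "cx", "cy" (pixels), "rvec" (rotation vector, rad) and "tvec" (3), from world to camera coordinates, as OpenCV has them; the wrist camera has in their place "hand_eye" (4x4, takes a point from camera to tool coordinates, whose origin is the TCP and whose axes are the flange's). Camera axes: x right, y down, z forward; pixel columns grow to the right and rows downward; lengths in m; the calibration is good to about 2 mm. A picture is of the moment at which its call begins: read the wrist's pose just before it. calibration takes no time and is no camera call.
- manip.sign_off(): hands the job in, once; it reports no verdict.
The state is a dict: "clock": time; "qpos": joint angles; "qd": joint speeds; "effort": joint torques, N m; "position": TCP position; "ee_rot": TCP orientation; "contact_force": force on the tool from outside, world axes, zero at the start; "moment": the same for the moment, N m; "width": finger opening in m.
Only numpy, scipy, OpenCV 4.12 (cv2) and the standard library are available. Lean on these libraries where they do the work, as an engineer would, in place of code of your own. Each camera call takes 0.05 s, during which the arm holds its last target.

## Task

Take the white soldering tile off the firebrick and clamp it in the sprung-jaw holder: with its other end held up, push one end under the lip of either jaw until that jaw springs back far enough, lower the other end behind the second lip, and let the springs centre the tile, so that it lies level on both ledges under both lips, squarely in the middle of the jaws. The tile is brittle, so never press it against a jaw with more than about 22 newtons, and leave the pots, cup, dish and charcoal block where they are.

Things in the scene. Friction and masses are not known exactly. Their poses are not given: they have to be found in the camera images.
- tile_c (a point): centre, half-way up, of the loose white ceramic soldering tile with fine holes and reddish stains: 120 (own x) x 56 (own y) x 9 mm, 0.08 to 0.17 kg, brittle. It starts level on the brick, underside 34 mm over the table, long side along the brick's, overhanging it by about 8 mm at each long side: to be gripped across its 56 mm width.
- holder_seat (a point): middle of the fixed tile holder, 44.5 mm over the table; x along its rods from jaw a to jaw b, z up. Steel feet 90 mm wide (knobs to 44 mm high) 107 mm either side. Nominally the seated tile's centre, but rods and jaws are clamped as last used, so the true middle between the jaws is up to 6 mm off along x and all jaw heights up to 3 mm higher or lower: not reported, to be felt or seen.
- jaw_a (a joint): how far jaw a (-x end; blue, brass lip, 64 mm wide) is pushed outward from rest, m; hard stop at 0.0165. Spring: 1.8 N at rest plus 0.6 N per mm (9.6 N at 13 mm, 11.7 N at the stop), damped. Groove in its inner face, nominal heights: ledge below, top at 40 mm, 50 mm wide, reaching 22 mm inward from the back wall; lip above from 53 to 60 mm (= wall top), reaching 5 mm inward.
- jaw_b (a joint): the same for jaw b, the mirror image at the +x end, outward along the holder's +x. At rest the back walls stand 112 mm and the lips 102 mm apart. The centred tile pushes each jaw back 4 mm; for its other end to pass the second lip, the first jaw must be pushed back more than 13 mm. Rod tops 26 mm high, within 19 mm of the midline: fingers have room beside the tile.
- charcoal: matt black charcoal block, 80 x 46 x 34 mm high; origin at the centre of its underside
- pot1: small round white powder pot with clear lid, 40 mm across, 44 mm high; origin under its centre
- pot2: as pot1
- pot3: as pot1
- flux_cup: white porcelain cup, 68 mm across, 45 mm high; origin under its centre
- dish: shallow white porcelain dish, 90 mm across, 22 mm high; origin under its centre
- brick: terracotta-coloured firebrick offcut, 80 x 40 x 34 mm high, on which the tile lies at the start with its long side along the brick's long side; origin at the centre of its underside
Not all that is in view belongs to the job. There is more than one size of the part that bears tile_c; the job needs the larger. What is shaped like the part that bears holder_seat but green is not meant.

How it is judged:
By the outcome, as a careful person would: the job done as asked, in the order asked, and still so for the second after the job is handed in, with the robot touching nothing.
It also fails if it takes over 48 s, if anything falls off the work surface, if the arm or the gripper's body presses on something with over 40 N, if the wrist force passes 120 N, or if a joint passes its speed limit or range.

## Working session

There is one attempt and no reset: what is moved stays moved. The work goes in short steps, Python scripts to look and compute and a tool call to move; the robot and the scene stay as the last step left them, time stands still between calls to the robot, and variables do not carry over. Pictures are saved under pics/ and viewed, and the job is handed in when it is done.

Besides the shell and the picture viewer there is one more tool, called as name([rows], argument=value, ...), one row to a line, values as JSON. servo_tool: Moves the arm, as the interface text tells. Its arguments: {"type":"object","properties":{"increments":{"type":"array","items":{"type":"object","properties":{"slide":{"type":"array","items":{"type":"number"}},"spin":{"type":"number"}}}},"hand":{"type":"number"},"newtons":{"type":"number"}},"required":["increments"]}

```bash
ls; mkdir -p pics
python3 - <<'E'
from rig import manip, eyes
import cv2
s=manip.get_state(); print(s); print(manip.tcp_to_grasp)
for n in ("scene","top","wrist"):
    cv2.imwrite(f"pics/{n}0.png",eyes.get_image(n)); print(n,eyes.calibration(n))
E
```

```text
pics
{'clock': 0.0, 'qpos': array([ 1.12999007e+00,  2.76607548e-01,  1.50614687e+00, -1.40348895e-05,
        1.36070286e+00, -1.21006566e-01]), 'qd': array([ 0.00040694,  0.00051989, -0.00153252, -0.0012928 ,  0.00180852,
        0.00127909]), 'effort': array([ 1.58296280e-04, -4.16775155e+01, -2.45802605e+01, -1.85791937e-04,
        1.12194935e-02,  1.92972124e-05]), 'position': array([0.18054947, 0.54535363, 0.23042709]), 'ee_rot': array([-2.51869222e-04,  1.59217811e-01,  9.87243040e-01, -8.97672974e-04]), 'contact_force': array([0.62094065, 0.39419874, 0.3934964 ]), 'moment': array([-0.00023303,  0.00177431, -0.00814803]), 'width': 0.0851581303761261}
-0.0187
scene {'fx': 413.5780959788603, 'fy': 413.5780959788603, 'cx': 250.45323303212407, 'cy': 183.16182053811877, 'rvec': array([ 1.22296522,  2.19526635, -1.03403744]), 'tvec': array([ 0.30068946, -0.24522812,  1.42739077])}
top {'fx': 484.6821836436248, 'fy': 484.6821836436248, 'cx': 249.3579384237711, 'cy': 189.62271975334224, 'rvec': array([ 2.11612422, -2.08487331,  0.23152047]), 'tvec': array([-0.03443714,  0.52677853,  1.57845621])}
wrist {'fx': 322.17892795547266, 'fy': 322.17892795547266, 'cx': 262.4564387043581, 'cy': 188.9448809729902, 'hand_eye': array([[-5.94810174e-04, -9.58738881e-01, -2.84287538e-01,
         7.26757284e-02],
       [ 9.99999738e-01, -6.87445418e-04,  2.26076149e-04,
         5.61860935e-05],
       [-4.12180159e-04, -2.84287329e-01,  9.58739039e-01,
        -1.43066515e-01],
       [ 0.00000000e+00,  0.00000000e+00,  0.00000000e+00,
         1.00000000e+00]])}
```

View pics/scene0.png

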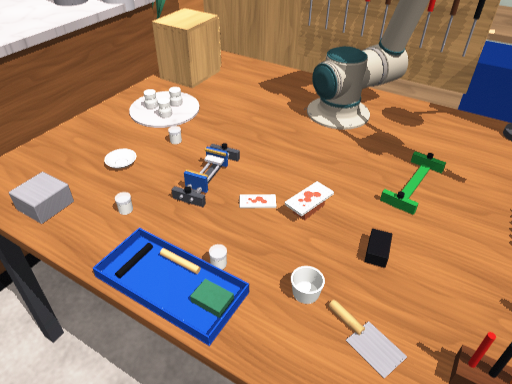

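View pics/top0.png

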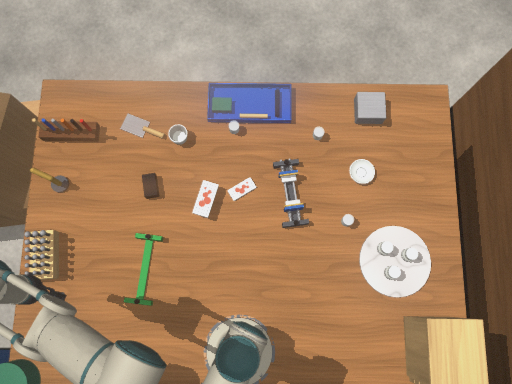

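View pics/wrist0.png

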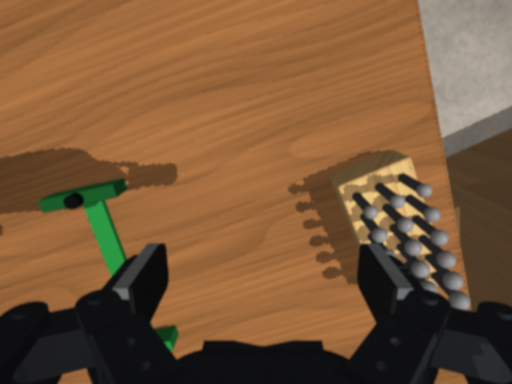

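The top view shows the large tile on the brick near pixel (206,199), with the small decoy at (241,189). The blue holder is at (291,193) and the green one at (145,268) is the wrong holder. The robot base is at the bottom, so image up is +x and left is +y. Next I'll zoom in and measure.

```bash
cat > h.py <<'E'
import numpy as np, cv2
from rig import manip, eyes
from scipy.spatial.transform import Rotation as R
def cam(n,pos=None,q=None):
    c=eyes.calibration(n); K=np.array([[c["fx"],0,c["cx"]],[0,c["fy"],c["cy"]],[0,0,1]])
    if n=="wrist":
        T=np.eye(4); T[:3,:3]=R.from_quat(np.roll(q,-1)).as_matrix(); T[:3,3]=pos
        M=np.linalg.inv(T@c["hand_eye"])
        return K,M[:3,:3],M[:3,3]
    return K,cv2.Rodrigues(np.array(c["rvec"]))[0],np.array(c["tvec"])
def ray(C,uv):
    K,Rm,t=C; d=Rm.T@np.linalg.solve(K,np.array([uv[0],uv[1],1.])); o=-Rm.T@t
    return o,d/np.linalg.norm(d)
def onz(C,uv,z):
    o,d=ray(C,uv); return o+d*(z-o[2])/d[2]
def proj(C,p):
    K,Rm,t=C; x=K@(Rm@np.array(p)+t); return x[:2]/x[2]
E
python3 - <<'E'
from h import *
im=cv2.imread("pics/top0.png"); C=cam("top")
hsv=cv2.cvtColor(im,cv2.COLOR_BGR2HSV)
m=cv2.inRange(hsv,(0,0,170),(180,60,255)); 
roi=np.zeros_like(m); roi[170:225,185:225]=255
reds=cv2.inRange(hsv,(0,120,120),(10,255,255))
m=cv2.morphologyEx(m&roi,cv2.MORPH_CLOSE,np.ones((9,9)))
c=max(cv2.findContours(m,0,1)[0],key=cv2.contourArea)
r=cv2.minAreaRect(c); print(r)
b=cv2.boxPoints(r); P=[onz(C,p,.043) for p in b]; print(np.round(P,4), np.mean(P,0))
for i in range(4): print(np.linalg.norm(P[i]-P[(i+1)%4]))
# holder
mb=cv2.inRange(hsv,(105,120,60),(130,255,255)); mb[:140]=0
for c in cv2.findContours(mb,0,1)[0]:
    if cv2.contourArea(c)>15:
        r=cv2.minAreaRect(c); print('blue',r, onz(C,r[0],.06))
z=cv2.resize(im[145:245,170:330],None,fx=5,fy=5,interpolation=cv2.INTER_CUBIC)
cv2.imwrite("pics/topz.png",z)
im=cv2.imread("pics/scene0.png")
cv2.imwrite("pics/scenez.png",cv2.resize(im[130:230,160:350],None,fx=4,fy=4,interpolation=cv2.INTER_CUBIC))
E
```

```text
((204.9500274658203, 198.15000915527344), (16.443843841552734, 35.10127639770508), 18.434947967529297)
[[0.4499 0.1675 0.043 ]
 [0.5664 0.1342 0.043 ]
 [0.5488 0.0801 0.043 ]
 [0.4329 0.1141 0.043 ]] [0.49948113 0.12397387 0.043     ]
0.12114571331282194
0.05686854055550086
0.12081185728357303
0.055981988903274535
blue ((293.89996337890625, 206.7999725341797), (2.1213204860687256, 18.243356704711914), 81.8698959350586) [ 0.47023064 -0.17667704  0.06      ]
blue ((287.9573059082031, 171.61585998535156), (2.0981991291046143, 18.11077308654785), 83.6598129272461) [ 0.59187415 -0.15708197  0.06      ]
```

View pics/topz.png

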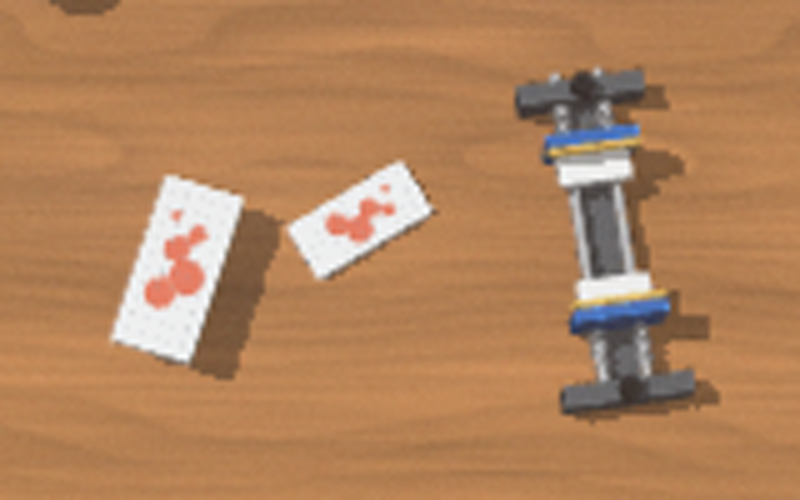

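View pics/scenez.png

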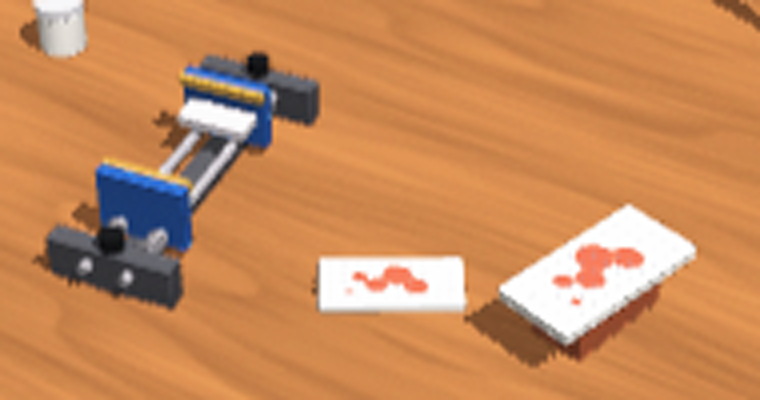

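Measured so far:
- **Tile:** 121 × 56 mm as seen, centre about (0.4995, 0.124), long axis at −16°.
- **Holder:** axis at about +9°, centre near (0.531, −0.167).

The tool can't be tilted. I'll grip the tile at its middle and tilt it in the pads by pressing one end down on the brick's edge. Before that I'll look at the holder from above with the wrist camera.

servo_tool([
  {"slide": [-0.0354, -0.0319, 0]},
  {"slide": [-0.0354, -0.0319, 0]},
  {"slide": [-0.0354, -0.0319, 0]},
  {"slide": [-0.0354, -0.0319, 0]},
  {"slide": [-0.0354, -0.0319, 0]},
  {"slide": [-0.0354, -0.0319, 0]},
  {"slide": [-0.0354, -0.0319, 0]},
  {"slide": [-0.0354, -0.0319, 0]},
])

```text
$.increments[0]: bad value
```

servo_tool([
  {"slide": [-0.0354, -0.0319, 0]},
  {"slide": [-0.0354, -0.0319, 0]},
  {"slide": [-0.0354, -0.0319, 0]},
  {"slide": [-0.0354, -0.0319, 0]},
  {"slide": [-0.0354, -0.0319, 0]},
  {"slide": [-0.0354, -0.0319, 0]},
  {"slide": [-0.0354, -0.0319, 0]},
  {"slide": [-0.0354, -0.0319, 0]},
])

```text
$.increments[0]: bad value
```

servo_tool([
  {"slide": [-0.0354, -0.0319, 0]},
  {"slide": [0, 0, 0]},
  {"slide": [0, 0, 0]},
])

```text
$.increments[0]: bad value
```

Run:
```python
from h import *
s=manip.get_state(); print(s["clock"],s["position"],s["ee_rot"])
im=eyes.get_image("wrist"); cv2.imwrite("pics/w1.png",im); np.save("pics/w1.npy",np.r_[s["position"],s["ee_rot"]])
cv2.imwrite("pics/w1z.png",cv2.resize(im,None,fx=1.5,fy=1.5,interpolation=cv2.INTER_CUBIC))
```

```text
0.15 [0.18060019 0.54549713 0.23064282] [-1.90191378e-04  1.59212525e-01  9.87244098e-01 -6.53357627e-04]
```

View pics/w1z.png

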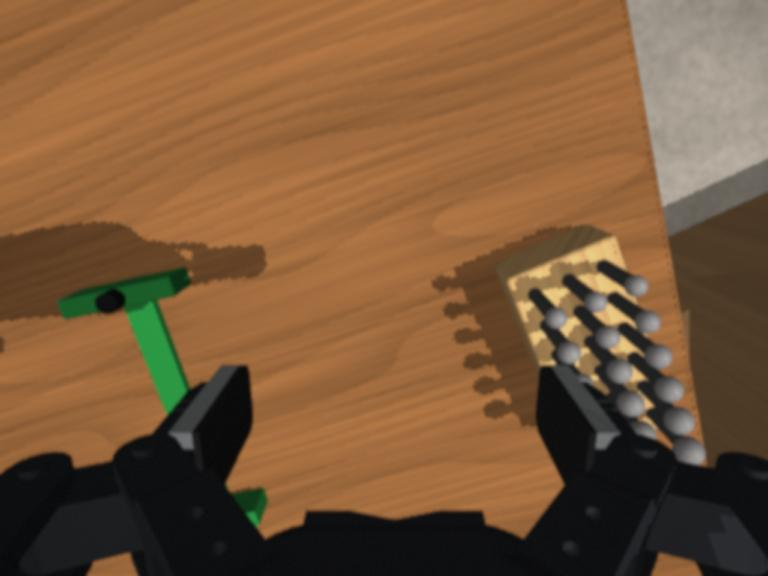

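The rows were refused, so nothing moved and the picture is the same as at the start. I'll add "spin" to each row.

servo_tool([
  {"slide": [-0.0354, -0.0319, 0], "spin": 0},
  {"slide": [-0.0354, -0.0319, 0], "spin": 0},
  {"slide": [-0.0354, -0.0319, 0], "spin": 0},
  {"slide": [-0.0354, -0.0319, 0], "spin": 0},
  {"slide": [-0.0354, -0.0319, 0], "spin": 0},
  {"slide": [-0.0354, -0.0319, 0], "spin": 0},
  {"slide": [-0.0354, -0.0319, 0], "spin": 0},
  {"slide": [-0.0354, -0.0319, 0], "spin": 0},
])

```text
clock: 1.0
position: [0.3699, 0.2128, 0.2314]
ee_rot: [0.0, 0.159, 0.987, 0.0]
contact_force: [0.7, 0.6, 0.3]
width: 0.0855
```

servo_tool([
  {"slide": [-0.0354, -0.0319, 0], "spin": 0},
  {"slide": [-0.0354, -0.0319, 0], "spin": 0},
  {"slide": [-0.0354, -0.0319, 0], "spin": 0},
  {"slide": [-0.0354, -0.0319, 0], "spin": 0},
  {"slide": [-0.0354, -0.0319, 0], "spin": 0},
  {"slide": [-0.0354, -0.0319, 0], "spin": 0},
  {"slide": [-0.0354, -0.0319, 0], "spin": 0},
  {"slide": [-0.0354, -0.0319, 0], "spin": 0},
])

```text
clock: 1.8
position: [0.5586, -0.1186, 0.2311]
ee_rot: [-0.0, 0.159, 0.987, 0.0]
contact_force: [0.6, 0.6, 0.0]
width: 0.0853
```

servo_tool([
  {"slide": [-0.0354, -0.0319, 0], "spin": 0},
  {"slide": [0, 0, 0], "spin": 0},
  {"slide": [0, 0, 0], "spin": 0},
])

```text
clock: 2.1
position: [0.5815, -0.1589, 0.2303]
ee_rot: [-0.001, 0.16, 0.987, 0.0]
contact_force: [-0.6, 0.1, -0.3]
width: 0.0851
```

Run:
```python
from h import *
s=manip.get_state(); print(s["clock"],s["position"],s["ee_rot"])
im=eyes.get_image("wrist"); cv2.imwrite("pics/w1.png",im); np.save("pics/w1.npy",np.r_[s["position"],s["ee_rot"]])
cv2.imwrite("pics/w1z.png",cv2.resize(im,None,fx=1.5,fy=1.5,interpolation=cv2.INTER_CUBIC))
```

```text
2.1 [ 0.58146467 -0.15892808  0.23028207] [-9.85915799e-04  1.60197935e-01  9.87084304e-01  4.75461679e-04]
```

View pics/w1z.png

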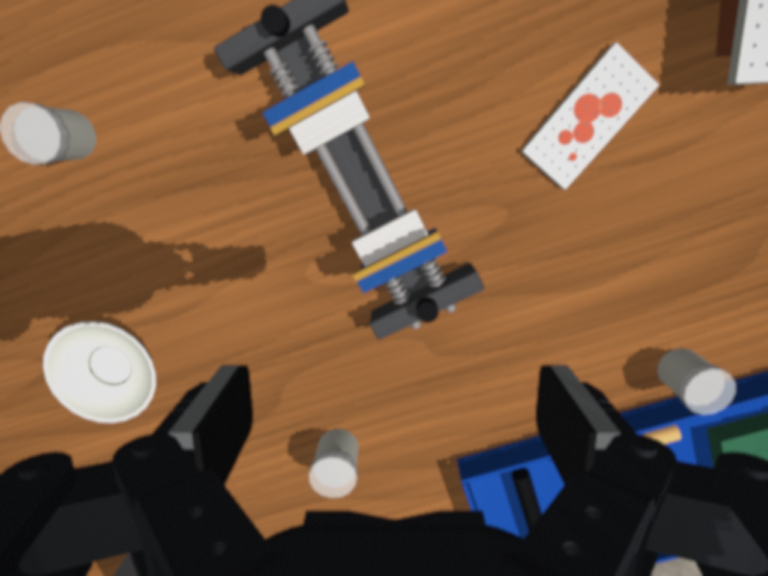

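The wrist picture (shown ×1.5) has the holder with its near jaw at (315,100) and its far jaw at (400,262). The brass lips and white ledges are clear. I'll measure the lip lines.

```bash
cat > hold.py <<'E'
from h import *
def lips(im,C,z,roi,verbose=True):
    hsv=cv2.cvtColor(im,cv2.COLOR_BGR2HSV)
    br=cv2.inRange(hsv,(18,110,120),(32,255,255)); bl=cv2.inRange(hsv,(105,120,60),(130,255,255))
    x0,y0,x1,y1=roi
    out={}
    for nm,m in(("brass",br),("blue",bl)):
        mm=np.zeros_like(m); mm[y0:y1,x0:x1]=m[y0:y1,x0:x1]
        for c in cv2.findContours(mm,0,cv2.CHAIN_APPROX_NONE)[0]:
            if cv2.contourArea(c)<20: continue
            r=cv2.minAreaRect(c); b=cv2.boxPoints(r)
            P=np.array([onz(C,p,z) for p in b])[:,:2]
            e=[np.linalg.norm(P[i]-P[i-1]) for i in (1,2)]
            L=P[1]-P[0] if e[0]>e[1] else P[2]-P[1]
            out.setdefault(nm,[]).append((P.mean(0),max(e),min(e),np.degrees(np.arctan2(L[1],L[0]))%180))
            print(nm,np.round(r[0],1),np.round(P.mean(0),4),"LxW",np.round(max(e)*1e3,1),np.round(min(e)*1e3,1),"ang",round(out[nm][-1][3],2))
    return out
E
python3 - <<'E'
from hold import *
im=cv2.imread("pics/w1.png"); p=np.load("pics/w1.npy"); C=cam("wrist",p[:3],p[3:])
for z in (.057,.060,.063):
    print(z); o=lips(im,C,z,(120,20,330,220))
    b=o["brass"]; d=b[0][0]-b[1][0]; print("brass c-c",np.linalg.norm(d)*1e3,"mid",(b[0][0]+b[1][0])/2,"ang",np.degrees(np.arctan2(d[1],d[0])))
cv2.imwrite("pics/w1c.png",cv2.resize(im[10:230,130:340],None,fx=3.5,fy=2.7*3.5/2.7,interpolation=cv2.INTER_CUBIC)[:600])
T=cv2.imread("pics/top0.png")
lips(T,cam("top"),.06,(260,150,320,240))
E
```

```text
0.057
brass [263.9 170.3] [ 0.5832 -0.1581] LxW 63.7 5.0 ang 98.61
brass [211.2  70.9] [ 0.4784 -0.1746] LxW 64.3 5.1 ang 98.77
blue [268.1 178.2] [ 0.5923 -0.1566] LxW 61.7 8.7 ang 98.78
blue [206.6  61.7] [ 0.4697 -0.1758] LxW 62.3 9.1 ang 98.48
brass c-c 106.1025313052827 mid [ 0.53078689 -0.16633418] ang 8.950731314610868
0.06
brass [263.9 170.3] [ 0.5825 -0.1579] LxW 63.1 4.9 ang 98.61
brass [211.2  70.9] [ 0.4787 -0.1742] LxW 63.7 5.1 ang 98.77
blue [268.1 178.2] [ 0.5916 -0.1564] LxW 61.2 8.7 ang 98.78
blue [206.6  61.7] [ 0.4701 -0.1754] LxW 61.8 9.0 ang 98.48
brass c-c 105.09681802813355 mid [ 0.53061633 -0.16604731] ang 8.950731314610849
0.063
brass [263.9 170.3] [ 0.5819 -0.1577] LxW 62.4 4.9 ang 98.61
brass [211.2  70.9] [ 0.479  -0.1739] LxW 63.1 5.0 ang 98.77
blue [268.1 178.2] [ 0.5908 -0.1562] LxW 60.6 8.6 ang 98.78
blue [206.6  61.7] [ 0.4705 -0.175 ] LxW 61.2 9.0 ang 98.48
brass c-c 104.0911047509845 mid [ 0.53044578 -0.16576044] ang 8.950731314610868
blue [293.9 206.8] [ 0.4702 -0.1767] LxW 61.3 7.2 ang 99.09
blue [288.  171.6] [ 0.5919 -0.1571] LxW 61.8 7.4 ang 97.37
```

The lip lines agree with the given sizes: 64 mm wide, and about 106–107 mm apart once the visible inner face is allowed for. So the middle is about (0.531, −0.166), the axis about 8.9°, and the height near nominal or slightly low. The top camera gives (0.531, −0.167), which agrees. Now to the tile.

servo_tool([
  {"slide": [0.0195, 0.0404, 0], "spin": -0.4},
  {"slide": [0.0195, 0.0404, 0], "spin": -0.4},
  {"slide": [0.0195, 0.0404, 0], "spin": -0.4},
  {"slide": [0.0195, 0.0404, 0], "spin": -0.4},
  {"slide": [0.0195, 0.0404, 0], "spin": -0.4},
  {"slide": [0.0195, 0.0404, 0], "spin": -0.4},
  {"slide": [0, 0, 0], "spin": 0},
  {"slide": [0, 0, 0], "spin": 0},
])

```text
clock: 2.95
position: [0.5406, 0.1099, 0.2318]
ee_rot: [0.0, 0.136, 0.991, -0.0]
contact_force: [0.4, -0.4, 0.2]
width: 0.0856
```

Run:
```python
from h import *
s=manip.get_state(); print(s["clock"],s["position"],s["ee_rot"],s["contact_force"])
im=eyes.get_image("wrist"); cv2.imwrite("pics/w2.png",im); np.save("pics/w2.npy",np.r_[s["position"],s["ee_rot"]])
C=cam("wrist",s["position"],s["ee_rot"])
hsv=cv2.cvtColor(im,cv2.COLOR_BGR2HSV)
m=cv2.inRange(hsv,(0,0,150),(180,60,255)); m=cv2.morphologyEx(m,cv2.MORPH_CLOSE,np.ones((15,15)))
for c in cv2.findContours(m,0,1)[0]:
    if cv2.contourArea(c)>2000:
        r=cv2.minAreaRect(c); b=cv2.boxPoints(r); P=np.array([onz(C,p,.043) for p in b]); print(np.round(r[0],1),np.round(P.mean(0),4))
        for i in range(4):
            d=P[i]-P[i-1]; print(round(np.linalg.norm(d)*1e3,1), round(np.degrees(np.arctan2(d[1],d[0]))%180,2))
```

```text
2.95 [0.54057395 0.10994408 0.23175266] [ 1.57816442e-04  1.36369193e-01  9.90658060e-01 -1.62183252e-04] [ 0.41351752 -0.4081475   0.24217255]
[175.4 183.7] [0.5355 0.0142 0.043 ]
42.0 29.41
85.8 121.73
39.8 32.23
87.9 123.17
[265.  119.5] [0.4988 0.1245 0.043 ]
120.1 162.95
55.6 74.29
120.2 165.89
61.8 74.29
```

View pics/w2.png

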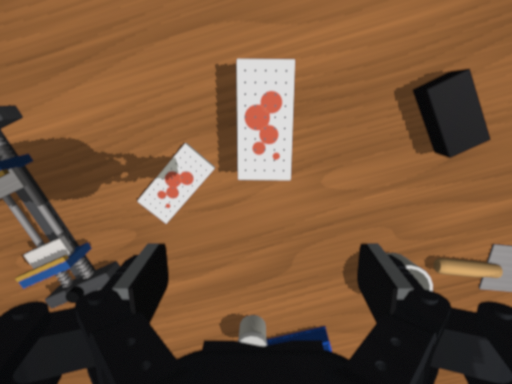

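The tile is at wrist pixel (265,119), centre (0.499, 0.1244), 120 × 56 mm, and its axis matches the tool x within 0.2°. Now I'll go over it and down.

servo_tool([
  {"slide": [0.022, 0.0013, 0.04], "spin": 0},
  {"slide": [0.022, 0.0012, 0.04], "spin": 0},
  {"slide": [0, 0, 0.045], "spin": 0},
  {"slide": [0, 0, 0.042], "spin": 0},
  {"slide": [0, 0, 0.03], "spin": 0},
  {"slide": [0, 0, 0.0145], "spin": 0},
  {"slide": [0, 0, 0], "spin": 0},
], hand=1)

```text
clock: 3.7
position: [0.4986, 0.1211, 0.0177]
ee_rot: [-0.003, 0.139, 0.99, -0.001]
contact_force: [-0.2, -0.7, 0.1]
width: 0.0853
```

servo_tool([
  {"slide": [0, 0, 0], "spin": 0},
  {"slide": [0, 0, 0], "spin": 0},
])

```text
clock: 3.9
position: [0.5017, 0.1222, 0.021]
ee_rot: [0.001, 0.139, 0.99, 0.0]
contact_force: [0.9, 0.3, 0.0]
width: 0.0855
```

servo_tool([
  {"slide": [0.003, 0.001, 0], "spin": 0},
  {"slide": [0, 0, 0], "spin": 0},
  {"slide": [0, 0, 0], "spin": 0},
  {"slide": [0, 0, 0], "spin": 0},
  {"slide": [0, 0, 0], "spin": 0},
  {"slide": [0, 0, 0], "spin": 0},
], hand=0, newtons=35)

```text
clock: 4.5
position: [0.498, 0.1245, 0.0208]
ee_rot: [0.0, 0.138, 0.99, 0.0]
contact_force: [-1.2, 0.2, 5.3]
width: 0.0554
```

Gripped, with the fingers at 55 mm. Lifting, then a look.

servo_tool([
  {"slide": [0, 0, -0.015], "spin": 0},
  {"slide": [0, 0, -0.02], "spin": 0},
  {"slide": [0, 0, -0.01], "spin": 0},
  {"slide": [0, 0, 0], "spin": 0},
  {"slide": [0, 0, 0], "spin": 0},
])

```text
clock: 5.0
position: [0.4976, 0.1244, 0.0646]
ee_rot: [-0.0, 0.138, 0.99, 0.0]
contact_force: [-0.4, -0.2, -1.0]
width: 0.0552
```

```bash
cat > snap.py <<'E'
import sys
from h import *
t=sys.argv[1]; x0,y0,x1,y1,f=[float(v) for v in sys.argv[2:7]]
s=manip.get_state(); print(round(s["clock"],2),np.round(s["position"],4),np.round(s["ee_rot"],4),np.round(s["contact_force"],2),np.round(s["moment"],3),round(s["width"],4))
np.save(f"pics/{t}.npy",np.r_[s["position"],s["ee_rot"]])
w=eyes.get_image("wrist"); c=eyes.get_image("scene")
cv2.imwrite(f"pics/{t}_w.png",w); cv2.imwrite(f"pics/{t}_s.png",c)
cz=cv2.resize(c[int(y0):int(y1),int(x0):int(x1)],None,fx=f,fy=f,interpolation=cv2.INTER_CUBIC)[:600,:400]
wz=cv2.resize(w[:260,100:420],(400,325),interpolation=cv2.INTER_CUBIC)
H=max(cz.shape[0],325); o=np.zeros((H,800,3),np.uint8); o[:cz.shape[0],:cz.shape[1]]=cz; o[:325,400:]=wz
cv2.imwrite(f"pics/{t}.png",o)
E
python3 snap.py g1 270 140 360 230 4.4
```

```text
5.0 [0.4976 0.1244 0.0646] [-1.000e-04  1.384e-01  9.904e-01  0.000e+00] [-0.44 -0.17 -1.  ] [ 0.001 -0.016 -0.034] 0.0552
```

View pics/g1.png

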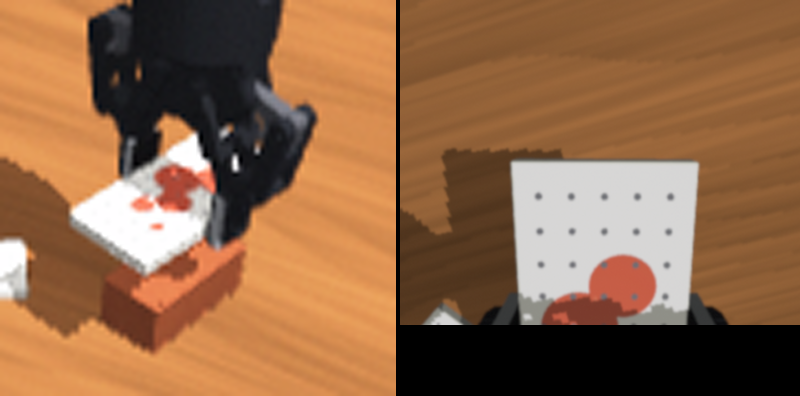

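The tile is held level and squarely (scene crop left, wrist view right). Next I'll shift it 78 mm along tool +x, so the brick's edge supports only the −x tool end, and press down to tilt it in the pads.

servo_tool([
  {"slide": [0.025, 0, 0], "spin": 0},
  {"slide": [0.035, 0, 0], "spin": 0},
  {"slide": [0.018, 0, 0], "spin": 0},
  {"slide": [0, 0, 0.02], "spin": 0},
  {"slide": [0, 0, 0.015], "spin": 0},
  {"slide": [0, 0, 0.006], "spin": 0},
  {"slide": [0, 0, 0.002], "spin": 0},
  {"slide": [0, 0, 0], "spin": 0},
])

```text
clock: 5.9
position: [0.4228, 0.1457, 0.0216]
ee_rot: [-0.0, 0.139, 0.99, -0.0]
contact_force: [-0.7, -0.8, 0.1]
width: 0.055
```

servo_tool([
  {"slide": [0, 0, 0.003], "spin": 0},
  {"slide": [0, 0, 0.003], "spin": 0},
  {"slide": [0, 0, 0.001], "spin": 0},
  {"slide": [0, 0, 0], "spin": 0},
])

```text
clock: 6.3
position: [0.4232, 0.1459, 0.0159]
ee_rot: [0.001, 0.139, 0.99, 0.0]
contact_force: [-3.7, -0.2, 9.2]
width: 0.0552
```

```bash
python3 snap.py g2 250 140 340 230 4.4
```

```text
6.3 [0.4232 0.1459 0.0159] [5.000e-04 1.387e-01 9.903e-01 3.000e-04] [-3.65 -0.16  9.2 ] [-0.02   0.175 -0.032] 0.0552
```

View pics/g2.png

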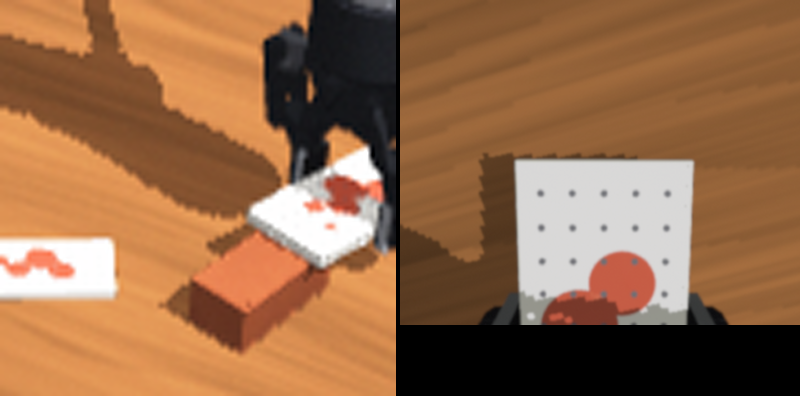

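It is tilting: the far end is on the brick edge, with 9 N on the tool. I'll press further.

servo_tool([
  {"slide": [0, 0, 0.003], "spin": 0},
  {"slide": [0, 0, 0.003], "spin": 0},
  {"slide": [0, 0, 0.002], "spin": 0},
  {"slide": [0, 0, 0], "spin": 0},
])

```text
clock: 6.8
position: [0.4234, 0.1458, 0.0079]
ee_rot: [0.001, 0.139, 0.99, 0.0]
contact_force: [-2.1, 0.0, 8.0]
width: 0.0552
```

```bash
python3 snap.py g3 250 140 340 230 4.4
```

```text
6.8 [0.4234 0.1458 0.0079] [8.000e-04 1.386e-01 9.904e-01 3.000e-04] [-2.12  0.03  8.  ] [-0.051  0.075 -0.136] 0.0552
```

View pics/g3.png

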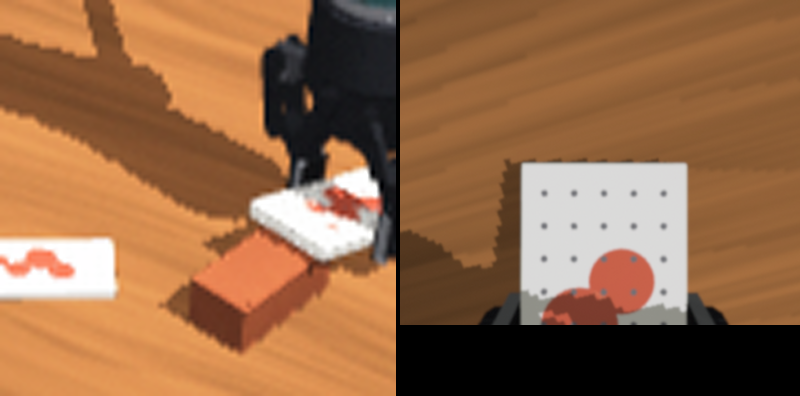

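```bash
cat > tilt.py <<'E'
import sys
from h import *
def corners(w):
    hsv=cv2.cvtColor(w,cv2.COLOR_BGR2HSV)
    m=cv2.inRange(hsv,(0,0,150),(180,50,255)); m=cv2.morphologyEx(m,cv2.MORPH_CLOSE,np.ones((7,7))); m[235:]=0
    c=max(cv2.findContours(m,0,cv2.CHAIN_APPROX_NONE)[0],key=cv2.contourArea)[:,0]
    rows=range(c[:,1].min()+6,232,2); L=[];Rr=[]
    for r in rows:
        x=c[c[:,1]==r][:,0]; L.append((x.min(),r)); Rr.append((x.max()+1,r))
    cols=range(int(L[0][0])+8,int(Rr[0][0])-8,2); Tt=[(k,c[c[:,0]==k][:,1].min()) for k in cols]
    def fit(p): p=np.float32(p); v=cv2.fitLine(p,cv2.DIST_HUBER,0,.01,.01).ravel(); return np.cross([v[2],v[3],1],[v[2]+v[0],v[3]+v[1],1])
    l,r,t=fit(L),fit(Rr),fit(Tt)
    a=np.cross(l,t); b=np.cross(r,t); return a[:2]/a[2],b[:2]/b[2]
def edge3d(w):
    # far edge corners in tool frame from known width 56 mm
    c=eyes.calibration("wrist"); a,b=corners(w)
    K=np.array([[c["fx"],0,c["cx"]],[0,c["fy"],c["cy"]],[0,0,1]])
    ra,rb=np.linalg.solve(K,[*a,1]),np.linalg.solve(K,[*b,1]); E=c["hand_eye"]
    da,db=E[:3,:3]@ra,E[:3,:3]@rb
    s=0.056/np.linalg.norm(da-db)
    A,B=E[:3,3]+da*s,E[:3,3]+db*s; return a,b,A,B
if __name__=="__main__":
    for t in sys.argv[1:]:
        w=cv2.imread(f"pics/{t}_w.png"); a,b,A,B=edge3d(w)
        print(t,np.round(a,1),np.round(b,1),"tool mm",np.round(A*1e3,1),np.round(B*1e3,1))
E
python3 tilt.py g1 g2 g3
```

```text
g1 [188.6 129. ] [339.2 129. ] tool mm [ 60.  -27.3 -21.8] [ 60.   28.7 -21.8]
g2 [192. 128.] [335.1 128. ] tool mm [ 59.7 -27.5 -15.3] [ 59.7  28.5 -15.4]
g3 [197. 130.] [330. 130.] tool mm [ 57.9 -27.4  -5.9] [57.9 28.6 -6. ]
```

The corner fit gives the tile held centred in the fingers (centre 17.3 mm above the TCP) and tilted about 15°, with the low end on the tool +x side as planned. Lift, turn −24.8° to the holder's axis, then travel.

servo_tool([
  {"slide": [0, 0, -0.03], "spin": 0},
  {"slide": [0, 0, -0.045], "spin": 0},
  {"slide": [0, 0, -0.025], "spin": -6.2},
  {"slide": [0, 0, 0], "spin": -6.2},
  {"slide": [0, 0, 0], "spin": -6.2},
  {"slide": [0, 0, 0], "spin": -6.2},
])

```text
clock: 7.5
position: [0.4234, 0.1458, 0.1077]
ee_rot: [0.001, -0.08, 0.997, 0.0]
contact_force: [-0.2, -0.6, -0.4]
width: 0.0552
```

servo_tool([
  {"slide": [-0.01, -0.0464, 0], "spin": 0},
  {"slide": [-0.01, -0.0464, 0], "spin": 0},
  {"slide": [-0.01, -0.0464, 0], "spin": 0},
  {"slide": [-0.01, -0.0464, 0], "spin": 0},
  {"slide": [-0.01, -0.0464, 0], "spin": 0},
  {"slide": [-0.01, -0.0464, 0], "spin": 0},
  {"slide": [-0.01, -0.0464, 0], "spin": 0},
  {"slide": [0, 0, 0], "spin": 0},
])

```text
clock: 8.3
position: [0.5458, -0.171, 0.1074]
ee_rot: [0.003, -0.075, 0.997, -0.003]
contact_force: [0.2, 0.9, -1.2]
width: 0.0551
```

servo_tool([
  {"slide": [0, 0, 0], "spin": 0},
  {"slide": [0, 0, 0], "spin": 0},
])

```text
clock: 8.5
position: [0.5413, -0.1634, 0.1067]
ee_rot: [-0.0, -0.077, 0.997, 0.001]
contact_force: [-0.3, 1.0, -0.6]
width: 0.0546
```

```bash
python3 snap.py g4 160 120 250 215 4.4; python3 tilt.py g4
python3 - <<'E'
from h import *
s=manip.get_state(); x=R.from_quat(np.roll(s["ee_rot"],-1)).as_matrix(); print(x, np.degrees(np.arctan2(x[1,0],x[0,0]))%360)
E
```

```text
8.5 [ 0.5413 -0.1634  0.1067] [-5.00e-04 -7.75e-02  9.97e-01  6.00e-04] [-0.31  1.02 -0.61] [0.013 0.023 0.048] 0.0546
g4 [196.6 113. ] [330. 113.] tool mm [ 64.7 -27.3  -4.4] [64.7 28.7 -4.4]
[[-9.87815298e-01 -1.55629833e-01 -5.40189739e-04]
 [-1.55630167e-01  9.87815184e-01  6.42990394e-04]
 [ 4.33539139e-04  7.19225567e-04 -9.99999647e-01]] 188.9533465199116
```

View pics/g4.png

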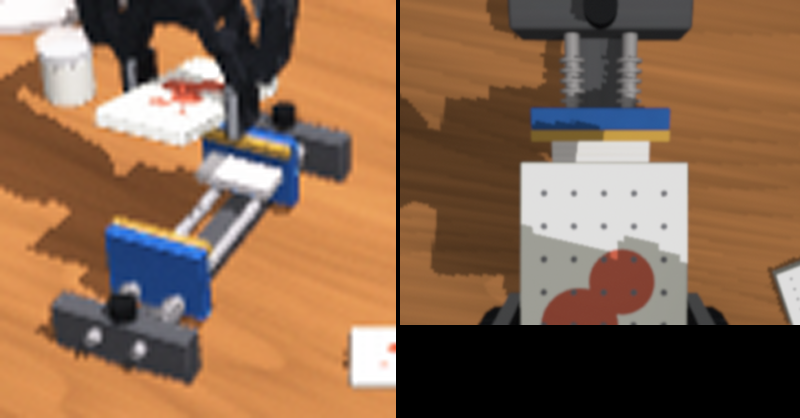

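The tilt has held: in the wrist view the tile's low edge is at zoomed row 162, facing the near jaw's lip at row 135. I'll measure the near lip against the tool from this close view.

Run:
```python
from hold import *
w=cv2.imread("pics/g4_w.png"); p=np.load("pics/g4.npy"); C=cam("wrist",p[:3],p[3:])
hsv=cv2.cvtColor(w,cv2.COLOR_BGR2HSV)
bl=cv2.inRange(hsv,(105,120,40),(130,255,255)); br=cv2.inRange(hsv,(15,110,80),(32,255,255))
Rm=R.from_quat(np.roll(p[3:],-1)).as_matrix()
for nm,m in(("blue",bl),("brass",br)):
    m[:60]=0;m[130:]=0;m[:,:195]=0;m[:,325:]=0
    ys,xs=np.nonzero(m); x0,x1=xs.min(),xs.max()+1
    mid=m[:, (x0+x1)//2-20:(x0+x1)//2+20]; rr=np.nonzero(mid.any(1))[0]; print(nm,x0,x1,rr.min(),rr.max()+1)
    for z in (.056,.058,.06,.062):
        A=onz(C,(x0,rr.mean()),z);B=onz(C,(x1,rr.mean()),z)
        e0=onz(C,((x0+x1)/2,rr.min()),z); e1=onz(C,((x0+x1)/2,rr.max()+1),z)
        t=lambda P:np.round(Rm.T@(P-p[:3])*1e3,1)
        print(z,"width",round(np.linalg.norm(A-B)*1e3,1),"tool edges x",t(e0)[0],t(e1)[0],"y",t((A+B)/2)[1], "world brass edges",np.round(e0[:2],4),np.round(e1[:2],4))
```

```text
blue 205 315 86 103
0.056 width 63.5 tool edges x 76.6 67.2 y -1.1 world brass edges [ 0.4657 -0.1762] [ 0.475  -0.1748]
0.058 width 62.8 tool edges x 76.6 67.3 y -1.1 world brass edges [ 0.4657 -0.1762] [ 0.475  -0.1748]
0.06 width 62.2 tool edges x 76.6 67.3 y -1.1 world brass edges [ 0.4658 -0.1762] [ 0.4749 -0.1748]
0.062 width 61.5 tool edges x 76.5 67.4 y -1.0 world brass edges [ 0.4658 -0.1762] [ 0.4748 -0.1748]
brass 203 317 105 112
0.056 width 66.6 tool edges x 66.1 62.1 y -1.1 world brass edges [ 0.4761 -0.1746] [ 0.48  -0.174]
0.058 width 65.9 tool edges x 66.2 62.2 y -1.1 world brass edges [ 0.4761 -0.1746] [ 0.4799 -0.174 ]
0.06 width 65.2 tool edges x 66.2 62.3 y -1.1 world brass edges [ 0.476  -0.1746] [ 0.4798 -0.174 ]
0.062 width 64.5 tool edges x 66.3 62.4 y -1.1 world brass edges [ 0.4759 -0.1746] [ 0.4797 -0.174 ]
```

The lip's inner edge is at tool x 62 mm and the tile's leading edge at about 58, so it can go down inside the lip. The tile is about 1.8 mm off to +y. I'll correct that and descend in stages.

servo_tool([
  {"slide": [0, -0.0018, 0.015], "spin": 0},
  {"slide": [0, 0, 0.02], "spin": 0},
  {"slide": [0, 0, 0.015], "spin": 0},
  {"slide": [0, 0, 0.004], "spin": 0},
  {"slide": [0, 0, 0], "spin": 0},
  {"slide": [0, 0, 0], "spin": 0},
])

```text
clock: 9.2
position: [0.5429, -0.1658, 0.0536]
ee_rot: [0.001, -0.078, 0.997, -0.0]
contact_force: [0.6, -0.9, -0.9]
width: 0.0554
```

```bash
python3 snap.py g5 160 120 250 215 4.4; python3 tilt.py g5
```

```text
9.2 [ 0.5429 -0.1658  0.0536] [ 6.00e-04 -7.78e-02  9.97e-01 -3.00e-04] [ 0.56 -0.86 -0.86] [-0.032  0.007 -0.054] 0.0554Traceback (most recent call last):
  File "tilt.py", line 24, in <module>
    w=cv2.imread(f"pics/{t}_w.png"); a,b,A,B=edge3d(w)
                                             ~~~~~~^^^
  File "tilt.py", line 16, in edge3d
    c=eyes.calibration("wrist"); a,b=corners(w)
                                     ~~~~~~~^^^
  File "tilt.py", line 12, in corners
    l,r,t=fit(L),fit(Rr),fit(Tt)
                         ~~~^^^^
  File "tilt.py", line 11, in fit
    def fit(p): p=np.float32(p); v=cv2.fitLine(p,cv2.DIST_HUBER,0,.01,.01).ravel(); return np.cross([v[2],v[3],1],[v[2]+v[0],v[3]+v[1],1])
                                   ~~~~~~~~~~~^^^^^^^^^^^^^^^^^^^^^^^^^^^^
cv2.error: OpenCV(4.12.0) /io/opencv/modules/imgproc/src/linefit.cpp:618: error: (-215:Assertion failed) npoints2 >= 0 || npoints3 >= 0 in function 'fitLine'
```

View pics/g5.png

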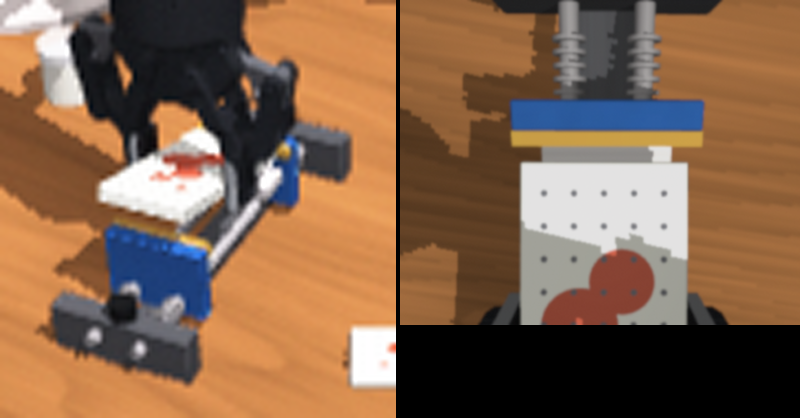

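The close view puts the lip top at about 58 mm, so the jaws sit about 2 mm low and the ledge is near 38 mm. The tile is now about 0.9 mm too far to −y. I'll trim that and feel for the ledge.

servo_tool([
  {"slide": [0, 0.0009, 0.006], "spin": 0},
  {"slide": [0, 0, 0.004], "spin": 0},
  {"slide": [0, 0, 0], "spin": 0},
  {"slide": [0, 0, 0], "spin": 0},
])

```text
clock: 9.7
position: [0.5421, -0.1652, 0.0426]
ee_rot: [-0.0, -0.077, 0.997, 0.0]
contact_force: [0.7, 0.9, -0.3]
width: 0.0551
```

servo_tool([
  {"slide": [0, 0, 0.0015], "spin": 0},
  {"slide": [0, 0, 0], "spin": 0},
])

```text
clock: 9.9
position: [0.5422, -0.1652, 0.0411]
ee_rot: [-0.0, -0.077, 0.997, 0.0]
contact_force: [-0.4, -0.3, -1.5]
width: 0.0552
```

servo_tool([
  {"slide": [0, 0, 0.001], "spin": 0},
  {"slide": [0, 0, 0], "spin": 0},
])

```text
clock: 10.1
position: [0.5422, -0.1652, 0.0402]
ee_rot: [-0.0, -0.077, 0.997, 0.0]
contact_force: [-0.1, 0.1, -0.8]
width: 0.0555
```

servo_tool([
  {"slide": [0, 0, 0.001], "spin": 0},
  {"slide": [0, 0, 0], "spin": 0},
])

```text
clock: 10.3
position: [0.5423, -0.1652, 0.0393]
ee_rot: [0.0, -0.077, 0.997, 0.0]
contact_force: [0.4, 0.3, -0.1]
width: 0.0549
```

servo_tool([
  {"slide": [0, 0, 0.001], "spin": 0},
  {"slide": [0, 0, 0], "spin": 0},
])

```text
clock: 10.5
position: [0.5426, -0.1653, 0.0386]
ee_rot: [0.0, -0.077, 0.997, -0.0]
contact_force: [0.1, -0.3, 2.7]
width: 0.0553
```

```bash
python3 snap.py g6 160 120 250 215 4.4
```

```text
10.5 [ 0.5426 -0.1653  0.0386] [ 3.00e-04 -7.74e-02  9.97e-01 -1.00e-04] [ 0.12 -0.3   2.71] [ 0.042  0.156 -0.004] 0.0553
```

View pics/g6.png

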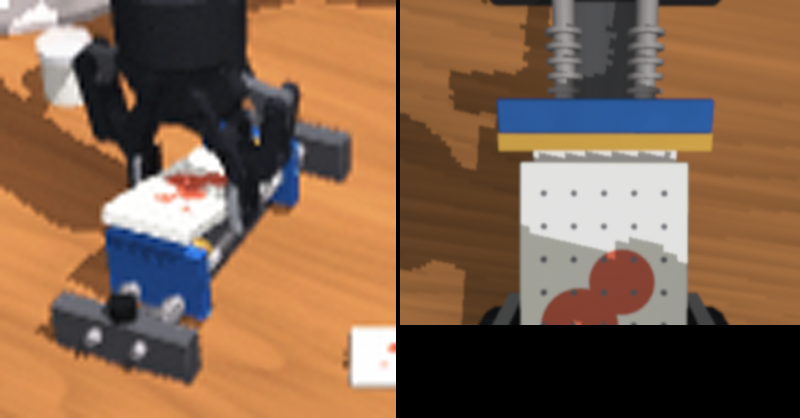

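Contact with the ledge: 2.7 N up, and the moment puts it 58 mm out at the low end. I'll ease up 1 mm and slide under the near lip (tool +x). The wall should be about 9 mm away.

servo_tool([
  {"slide": [0, 0.0003, -0.001], "spin": 0},
  {"slide": [0.003, 0, 0], "spin": 0},
  {"slide": [0.003, 0, 0], "spin": 0},
  {"slide": [0.001, 0, 0], "spin": 0},
  {"slide": [0, 0, 0], "spin": 0},
])

```text
clock: 11.1
position: [0.5348, -0.166, 0.0392]
ee_rot: [-0.0, -0.077, 0.997, 0.0]
contact_force: [-0.0, 0.4, -1.2]
width: 0.055
```

servo_tool([
  {"slide": [0.0025, 0, 0], "spin": 0},
  {"slide": [0.0025, 0, 0], "spin": 0},
  {"slide": [0, 0, 0], "spin": 0},
])

```text
clock: 11.4
position: [0.5311, -0.1668, 0.0395]
ee_rot: [0.001, -0.077, 0.997, -0.0]
contact_force: [3.7, 1.3, -1.1]
width: 0.0551
```

```bash
python3 snap.py g7 160 120 250 215 4.4
```

```text
11.4 [ 0.5311 -0.1668  0.0395] [ 1.00e-03 -7.71e-02  9.97e-01 -1.00e-04] [ 3.65  1.25 -1.07] [ 0.164 -0.462 -0.059] 0.0551
```

View pics/g7.png

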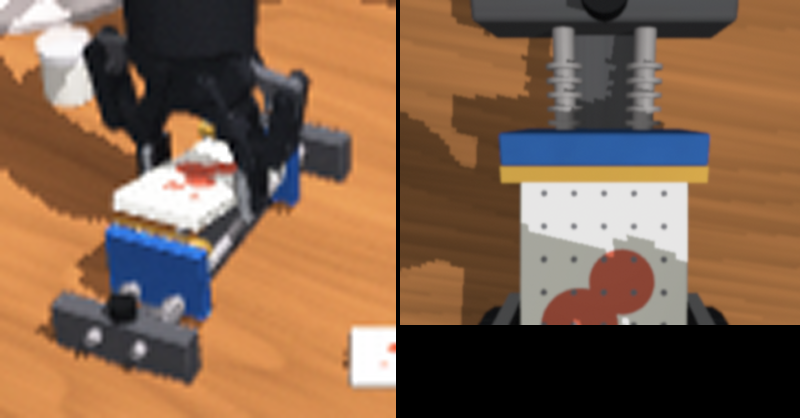

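The tile's end is under the brass lip. The 3.7 N shows the jaw is already about 3 mm back, as the spring data predict. Pushing on in small steps.

servo_tool([
  {"slide": [0.002, 0, 0], "spin": 0},
  {"slide": [0.002, 0, 0], "spin": 0},
  {"slide": [0.002, 0, 0], "spin": 0},
  {"slide": [0, 0, 0], "spin": 0},
])

```text
clock: 11.9
position: [0.5259, -0.1676, 0.0397]
ee_rot: [0.002, -0.077, 0.997, -0.0]
contact_force: [5.2, 1.9, -0.9]
width: 0.0548
```

servo_tool([
  {"slide": [0.002, 0, 0], "spin": 0},
  {"slide": [0.002, 0, 0], "spin": 0},
  {"slide": [0.001, 0, 0], "spin": 0},
  {"slide": [0, 0, 0], "spin": 0},
])

```text
clock: 12.3
position: [0.5222, -0.1683, 0.04]
ee_rot: [0.003, -0.077, 0.997, -0.0]
contact_force: [7.5, 4.2, -1.1]
width: 0.055
```

```bash
python3 snap.py g8 160 120 250 215 4.4
```

```text
12.3 [ 0.5222 -0.1683  0.04  ] [ 3.000e-03 -7.660e-02  9.971e-01 -2.000e-04] [ 7.53  4.21 -1.06] [ 0.609 -1.238 -0.125] 0.055
```

View pics/g8.png

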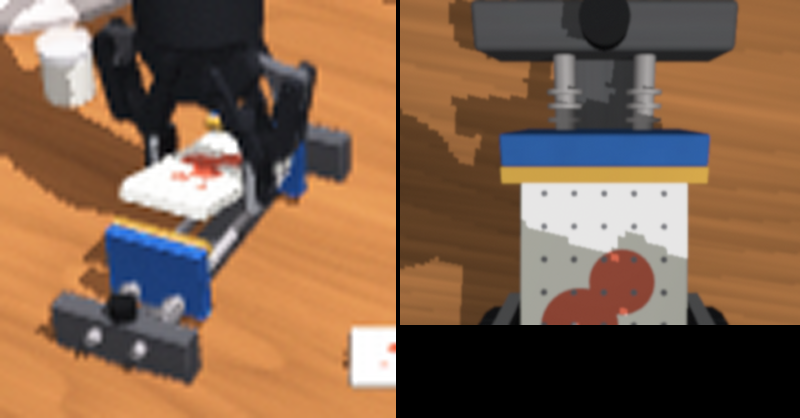

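The jaw is about 11.7 mm back and the force is 8 N along the axis, matching the spring. About 3.3 mm more to go.

servo_tool([
  {"slide": [0.002, 0, 0], "spin": 0},
  {"slide": [0.002, 0, 0], "spin": 0},
  {"slide": [0, 0, 0], "spin": 0},
  {"slide": [0, 0, 0], "spin": 0},
])

```text
clock: 12.8
position: [0.5193, -0.1688, 0.0402]
ee_rot: [0.004, -0.076, 0.997, -0.0]
contact_force: [9.6, 4.3, -0.9]
width: 0.055
```

```bash
python3 snap.py g9 160 120 250 215 4.4
```

```text
12.8 [ 0.5193 -0.1688  0.0402] [ 4.000e-03 -7.640e-02  9.971e-01 -2.000e-04] [ 9.57  4.34 -0.92] [ 0.77 -1.53 -0.18] 0.055
```

View pics/g9.png

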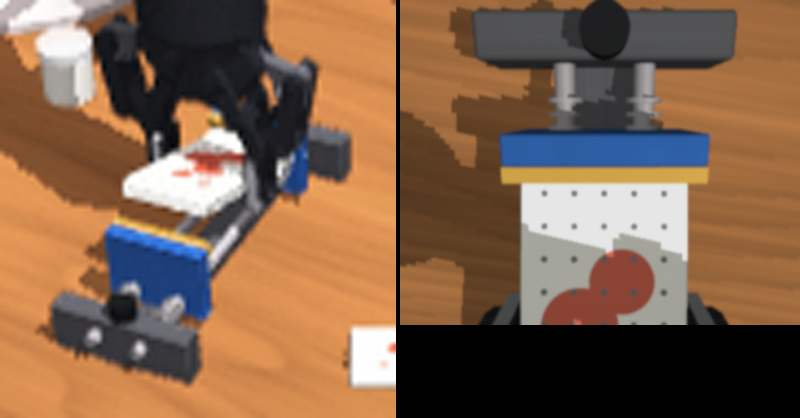

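The jaw is about 14.6 mm back with 10 N on the axis, clear of the 16.5 mm stop, and the far end should have about 2–3 mm of room past the far lip. Now lowering in steps while watching the force.

servo_tool([
  {"slide": [-0.0002, 0, 0.002], "spin": 0},
  {"slide": [0, 0, 0.002], "spin": 0},
  {"slide": [0, 0, 0], "spin": 0},
])

```text
clock: 13.2
position: [0.5201, -0.1689, 0.0373]
ee_rot: [0.005, -0.076, 0.997, -0.0]
contact_force: [9.1, 5.7, 7.4]
width: 0.0553
```

servo_tool([
  {"slide": [-0.0002, 0, 0.002], "spin": 0},
  {"slide": [0, 0, 0.002], "spin": 0},
  {"slide": [0, 0, 0], "spin": 0},
])

```text
clock: 13.5
position: [0.5205, -0.1692, 0.0335]
ee_rot: [0.005, -0.077, 0.997, -0.001]
contact_force: [9.2, 5.9, 7.6]
width: 0.0552
```

```bash
python3 snap.py g10 160 120 250 215 4.4
```

```text
13.5 [ 0.5205 -0.1692  0.0335] [ 4.700e-03 -7.660e-02  9.971e-01 -8.000e-04] [9.25 5.89 7.59] [ 0.734 -1.061 -0.138] 0.0552
```

View pics/g10.png

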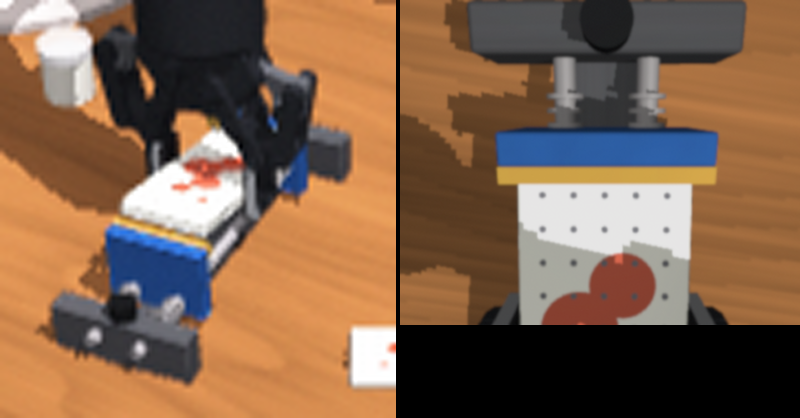

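The tile is rotating down as planned: 7.6 N upward at the ledge and about 10 N axial, and the far end is now level with the far lip. Continuing.

servo_tool([
  {"slide": [-0.0002, 0, 0.002], "spin": 0},
  {"slide": [0, 0, 0.0015], "spin": 0},
  {"slide": [0, 0, 0], "spin": 0},
])

```text
clock: 13.9
position: [0.5208, -0.1694, 0.03]
ee_rot: [0.005, -0.077, 0.997, -0.001]
contact_force: [9.7, 4.9, 7.3]
width: 0.0552
```

```bash
python3 snap.py g11 160 120 250 215 4.4
```

```text
13.9 [ 0.5208 -0.1694  0.03  ] [ 0.0048 -0.0767  0.997  -0.0011] [9.72 4.86 7.29] [ 0.671 -1.061 -0.078] 0.0552
```

View pics/g11.png

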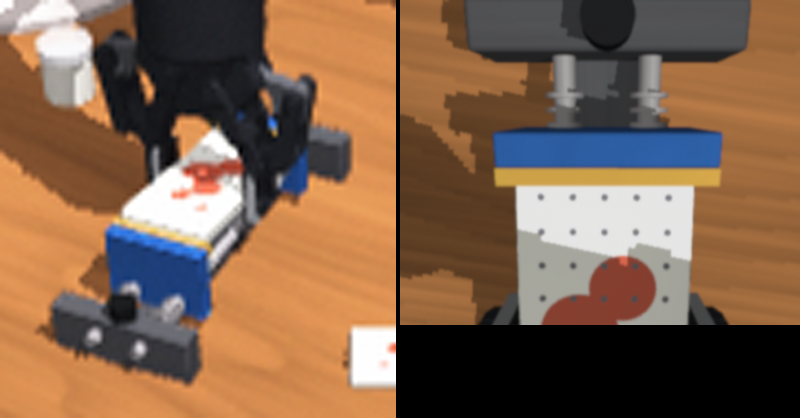

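servo_tool([
  {"slide": [0.0004, 0, 0.0015], "spin": 0},
  {"slide": [0, 0, 0.001], "spin": 0},
  {"slide": [0, 0, 0], "spin": 0},
])

```text
clock: 14.3
position: [0.5205, -0.1695, 0.0275]
ee_rot: [0.005, -0.077, 0.997, -0.001]
contact_force: [8.6, 5.3, 8.5]
width: 0.0552
```

servo_tool([
  {"slide": [0, 0, 0.001], "spin": 0},
  {"slide": [0, 0, 0.001], "spin": 0},
  {"slide": [0, 0, 0], "spin": 0},
])

```text
clock: 14.6
position: [0.5204, -0.1696, 0.0254]
ee_rot: [0.005, -0.077, 0.997, -0.001]
contact_force: [9.2, 3.8, 6.5]
width: 0.0549
```

```bash
python3 snap.py g12 160 120 250 215 4.4; python3 tilt.py g12
```

```text
14.6 [ 0.5204 -0.1696  0.0254] [ 0.0048 -0.0768  0.997  -0.0012] [9.22 3.77 6.49] [ 0.572 -1.079 -0.125] 0.0549
g12 [190. 152.] [337.9 152. ] tool mm [ 51.3 -27.1 -22.1] [ 51.3  28.9 -22.1]
```

View pics/g12.png

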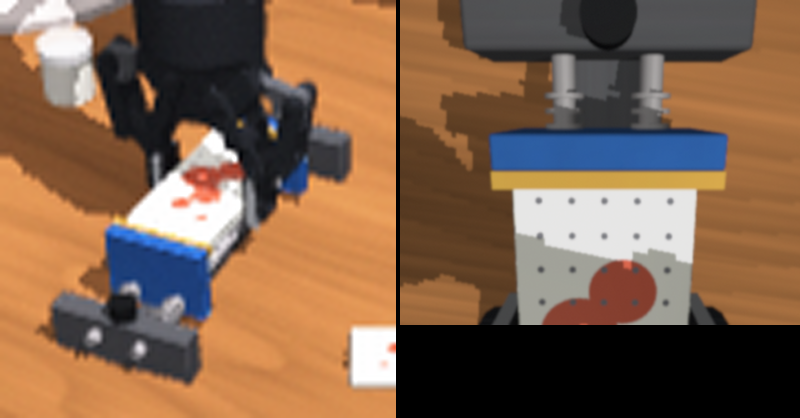

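The tile edge now measures about 22 mm above the TCP at the lip, so it is nearly level. A few more 1 mm steps to seat it on the far ledge.

servo_tool([
  {"slide": [0, 0, 0.001], "spin": 0},
  {"slide": [0, 0, 0], "spin": 0},
])

```text
clock: 14.9
position: [0.5204, -0.1696, 0.0244]
ee_rot: [0.005, -0.077, 0.997, -0.001]
contact_force: [8.9, 3.2, 6.6]
width: 0.0559
```

servo_tool([
  {"slide": [0, 0, 0.001], "spin": 0},
  {"slide": [0, 0, 0], "spin": 0},
])

```text
clock: 15.1
position: [0.5204, -0.1697, 0.0234]
ee_rot: [0.005, -0.077, 0.997, -0.001]
contact_force: [8.6, 3.5, 7.3]
width: 0.0553
```

```bash
python3 snap.py g13 190 135 250 195 6.5; python3 tilt.py g13
python3 - <<'E'
from h import *
im=eyes.get_image("top"); cv2.imwrite("pics/top13.png",cv2.resize(im[145:245,240:340],None,fx=6,fy=6,interpolation=cv2.INTER_CUBIC))
E
```

```text
15.1 [ 0.5204 -0.1697  0.0234] [ 0.0047 -0.0768  0.997  -0.0012] [8.61 3.46 7.33] [ 0.579 -1.01  -0.032] 0.0553
g13 [189. 153.] [339.1 153. ] tool mm [ 51.3 -27.1 -24. ] [ 51.2  28.9 -24. ]
```

View pics/g13.png

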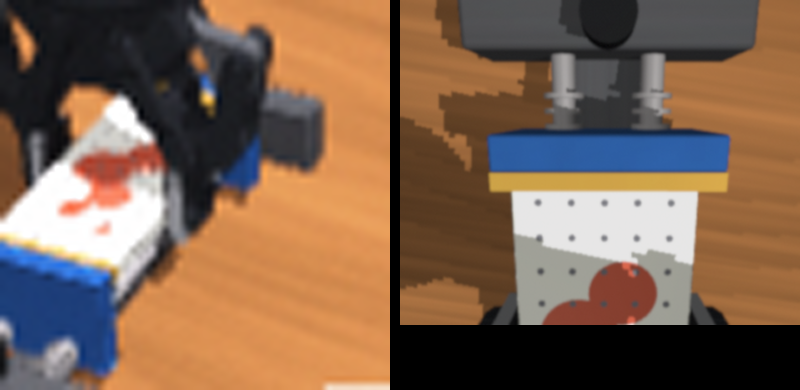

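View pics/top13.png

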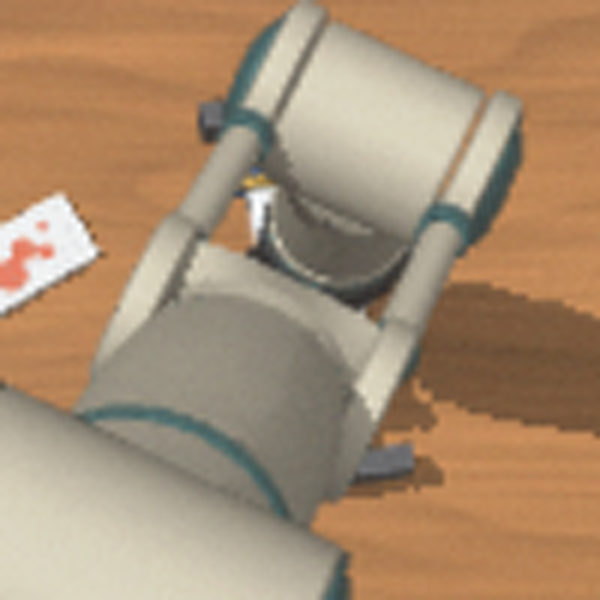

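The far end appears to have dropped behind the far lip. I'll check the tilt from the vanishing direction of the tile's long edges, using the earlier level and tilted pictures as references.

```bash
cat > vp.py <<'E'
import sys
from h import *
from numpy.linalg import norm
def ang(w,r0,r1):
    g=cv2.cvtColor(w,cv2.COLOR_BGR2GRAY).astype(float); hsv=cv2.cvtColor(w,cv2.COLOR_BGR2HSV)
    m=cv2.inRange(hsv,(0,0,90),(180,45,255)); m=cv2.morphologyEx(m,cv2.MORPH_CLOSE,np.ones((5,5)))
    sat=hsv[:,:,1].astype(float); L=[];Q=[]
    for r in range(r0,r1):
        x=np.nonzero(m[r,150:380])[0]+150
        # refine by saturation crossing
        def ref(x0,sgn):
            xs=np.arange(x0-4,x0+5); v=sat[r,xs]; a=v[0] if sgn>0 else v[-1]; b=v[-1] if sgn>0 else v[0]; t=(a+b)/2
            for k in range(8):
                if (v[k]-t)*(v[k+1]-t)<=0 and v[k]!=v[k+1]: return xs[k]+(v[k]-t)/(v[k]-v[k+1])
            return x0
        L.append((ref(x.min(),1),r)); Q.append((ref(x.max(),-1),r))
    c=eyes.calibration("wrist"); K=np.array([[c["fx"],0,c["cx"]],[0,c["fy"],c["cy"]],[0,0,1]]); E=c["hand_eye"][:3,:3]
    def ln(p):
        v=cv2.fitLine(np.float32(p),cv2.DIST_HUBER,0,.01,.01).ravel(); return np.cross([v[2],v[3],1],[v[2]+v[0],v[3]+v[1],1])
    n1,n2=K.T@ln(L),K.T@ln(Q); d=E@np.cross(n1,n2); d/=norm(d); d*=np.sign(d[0])
    return np.degrees(np.arcsin(d[2])),np.degrees(np.arcsin(d[1])),L[0],Q[0],L[-1],Q[-1]
for a in sys.argv[1:]:
    t,r0,r1=a.split(","); o=ang(cv2.imread(f"pics/{t}_w.png"),int(r0),int(r1)); print(t,"tilt(+=tool+x end down) %.2f yaw %.2f"%o[:2],[np.round(v,1) for v in o[2:]])
E
python3 vp.py g1,135,230 g3,138,230 g9,152,230 g10,152,230 g12,156,230 g13,158,230
```

```text
g1 tilt(+=tool+x end down) 0.44 yaw 0.38 [array([187.5, 135. ]), array([338.7, 135. ]), array([193.1, 229. ]), array([332.2, 229. ])]
g3 tilt(+=tool+x end down) 17.03 yaw 0.13 [array([195.5, 138. ]), array([329.7, 138. ]), array([195.2, 229. ]), array([329.6, 229. ])]
g9 tilt(+=tool+x end down) 15.21 yaw 0.33 [array([195.5, 152. ]), array([330.1, 152. ]), array([195.4, 229. ]), array([329.6, 229. ])]
g10 tilt(+=tool+x end down) 8.98 yaw 0.61 [array([193.1, 152. ]), array([333.4, 152. ]), array([194.3, 229. ]), array([330.7, 229. ])]
g12 tilt(+=tool+x end down) 1.91 yaw 0.45 [array([189.1, 156. ]), array([337.2, 156. ]), array([192.6, 229. ]), array([332.4, 229. ])]
g13 tilt(+=tool+x end down) -0.23 yaw 0.52 [array([188.2, 158. ]), array([338.2, 158. ]), array([192.2, 229. ]), array([332.8, 229. ])]
```

The tilt method reads 17° after the brick, 15° at the push and now about 0° (−0.2), and the tile top is at 47 mm, below the lips. So the tile is level with both ends down. I'll ease the tile back toward the middle under the spring rather than let it snap, then release.

servo_tool([
  {"slide": [-0.002, 0, 0], "spin": 0},
  {"slide": [-0.002, 0, 0], "spin": 0},
  {"slide": [-0.002, 0, 0], "spin": 0},
  {"slide": [-0.001, 0, 0], "spin": 0},
  {"slide": [0, 0, 0], "spin": 0},
])

```text
clock: 15.75
position: [0.5253, -0.1688, 0.0231]
ee_rot: [0.003, -0.077, 0.997, -0.001]
contact_force: [5.6, 1.9, 7.8]
width: 0.0551
```

```bash
python3 snap.py g14 170 125 250 210 4.9; python3 vp.py g14,165,230
```

```text
15.75 [ 0.5253 -0.1688  0.0231] [ 0.0027 -0.0774  0.997  -0.0012] [5.63 1.89 7.77] [ 0.225 -0.426 -0.078] 0.0551
g14 tilt(+=tool+x end down) -0.31 yaw 0.53 [array([188.3, 165. ]), array([337.6, 165. ]), array([192.3, 229. ]), array([332.7, 229. ])]
```

View pics/g14.png

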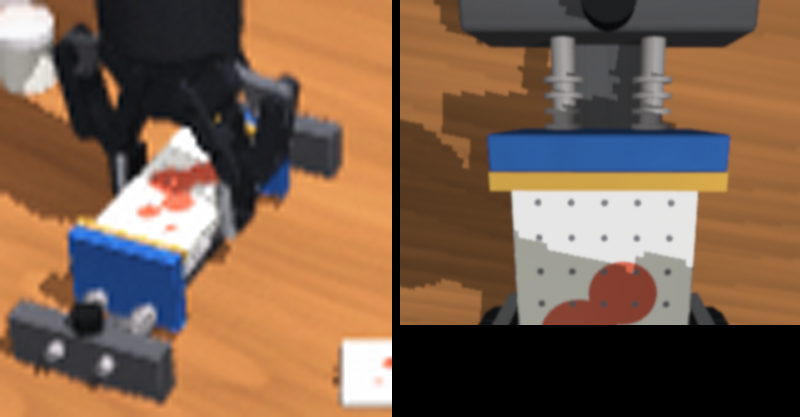

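Force is down to 5.6 N and the jaw is following. The tile is about 0.7 mm off sideways, so I'll trim that and ease the remaining 3 mm.

servo_tool([
  {"slide": [-0.002, 0.0004, -0.0005], "spin": 0},
  {"slide": [-0.0015, 0.0004, 0], "spin": 0},
  {"slide": [0, 0, 0], "spin": 0},
])

```text
clock: 16.15
position: [0.5274, -0.1684, 0.0232]
ee_rot: [0.001, -0.078, 0.997, -0.002]
contact_force: [2.9, -2.5, 7.5]
width: 0.0551
```

servo_tool([
  {"slide": [0, 0, 0], "spin": 0},
  {"slide": [0, 0, 0], "spin": 0},
  {"slide": [0, 0, 0], "spin": 0},
  {"slide": [0, 0, 0], "spin": 0},
  {"slide": [0, 0, 0], "spin": 0},
], hand=0.85)

```text
clock: 16.65
position: [0.5255, -0.1664, 0.0214]
ee_rot: [-0.001, -0.077, 0.997, 0.0]
contact_force: [0.1, -0.2, -0.2]
width: 0.0721
```

```bash
python3 snap.py g15 170 125 250 210 4.9; python3 vp.py g15,165,230
```

```text
16.65 [ 0.5255 -0.1664  0.0214] [-5.00e-04 -7.74e-02  9.97e-01  3.00e-04] [ 0.11 -0.21 -0.24] [ 0.03  -0.023 -0.012] 0.0721
g15 tilt(+=tool+x end down) 0.28 yaw 0.37 [array([181.5, 165. ]), array([332.4, 165. ]), array([185.6, 229. ]), array([328.2, 229. ])]
```

View pics/g15.png

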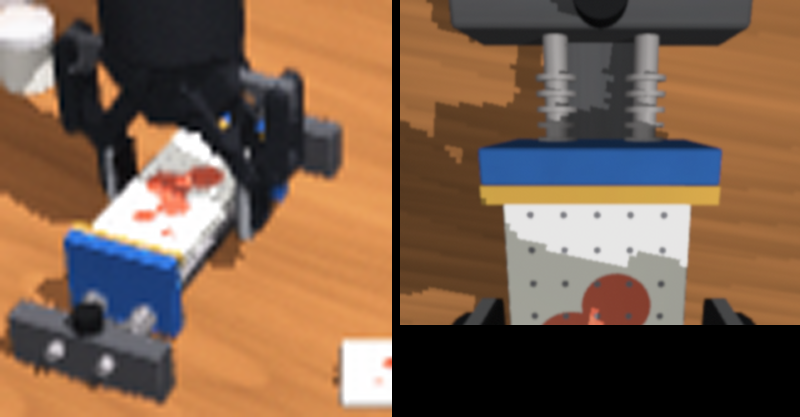

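Released, and the force is zero. The tile looks level under the near lip. I'll retreat straight up and inspect both jaws.

servo_tool([
  {"slide": [0, -0.001, -0.01], "spin": 0},
  {"slide": [0, -0.001, -0.03], "spin": 0},
  {"slide": [0, 0, -0.045], "spin": 0},
  {"slide": [-0.015, 0, -0.045], "spin": 0},
  {"slide": [-0.025, 0, -0.035], "spin": 0},
  {"slide": [-0.01, 0, -0.01], "spin": 0},
  {"slide": [0, 0, 0], "spin": 0},
  {"slide": [0, 0, 0], "spin": 0},
], hand=1)

```text
clock: 17.55
position: [0.5747, -0.1607, 0.1965]
ee_rot: [-0.001, -0.078, 0.997, 0.0]
contact_force: [-0.5, -0.8, -0.2]
width: 0.0855
```

```bash
python3 snap.py f1 165 125 255 220 4.4
python3 - <<'E'
import cv2
im=cv2.imread("pics/f1_w.png"); cv2.imwrite("pics/f1wz.png",cv2.resize(im[0:250,150:370],None,fx=2.4,fy=2.4,interpolation=cv2.INTER_CUBIC))
E
```

```text
17.55 [ 0.5747 -0.1607  0.1965] [-7.00e-04 -7.75e-02  9.97e-01  2.00e-04] [-0.53 -0.78 -0.23] [ 0.026 -0.022 -0.006] 0.0855
```

View pics/f1.png

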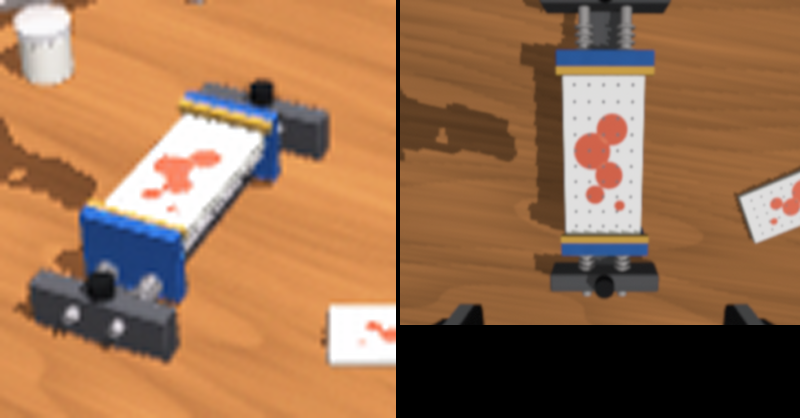

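View pics/f1wz.png

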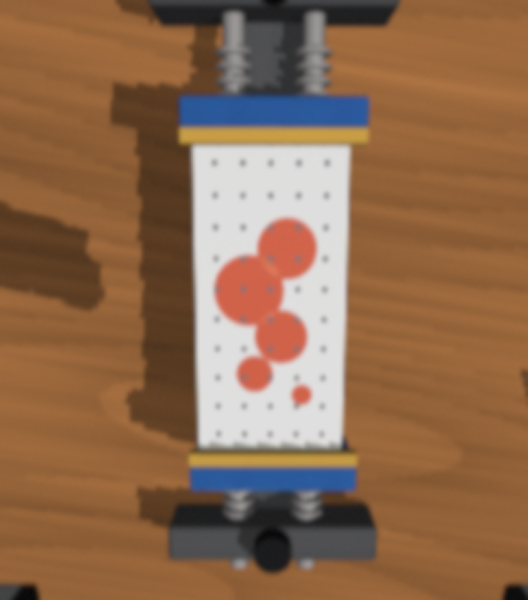

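The overview shows both lips above the tile ends. At the far end, zoomed rows 445–455, there is a dark line between tile and lip, so I'll measure the coverage of each end from the hole pattern before trusting it.

Run:
```python
from hold import *
w=cv2.imread("pics/w2.png"); cv2.imwrite("pics/w2z.png",cv2.resize(w[50:190,225:305],None,fx=4,fy=4,interpolation=cv2.INTER_CUBIC))
f=cv2.imread("pics/f1_w.png"); cv2.imwrite("pics/f1f.png",cv2.resize(f[165:215,215:315],None,fx=8,fy=8,interpolation=cv2.INTER_CUBIC))
cv2.imwrite("pics/f1n.png",cv2.resize(f[35:85,215:315],None,fx=8,fy=8,interpolation=cv2.INTER_CUBIC))
p=np.load("pics/f1.npy"); C=cam("wrist",p[:3],p[3:]); 
Rm=R.from_quat(np.roll(p[3:],-1)).as_matrix()
hsv=cv2.cvtColor(f,cv2.COLOR_BGR2HSV); br=cv2.inRange(hsv,(15,110,100),(32,255,255)); bl=cv2.inRange(hsv,(105,120,40),(130,255,255))
for nm,m in (("brass",br),("blue",bl)):
    m[:,:215]=0;m[:,310:]=0;m[225:]=0
    for c in cv2.findContours(m,0,cv2.CHAIN_APPROX_NONE)[0]:
        if cv2.contourArea(c)<20: continue
        x,y,ww,h=cv2.boundingRect(c); col=x+ww/2
        t=lambda v,z:np.round((Rm.T@(onz(C,(col,v),z)-p[:3]))[0]*1e3,1)
        print(nm,x,y,ww,h,"tool x of rows at z58",t(y,.058),t(y+h,.058),"ycentre",np.round((Rm.T@(onz(C,(col,y+h/2),.058)-p[:3]))[1]*1e3,1))
# rows
g=f[:,262].astype(int); print([(r,tuple(g[r])) for r in list(range(50,66))+list(range(178,198))])
```

```text
brass 227 187 73 8 tool x of rows at z58 -9.1 -16.7 ycentre 1.2
brass 223 53 82 9 tool x of rows at z58 104.0 97.1 ycentre 1.6
blue 230 196 68 9 tool x of rows at z58 -17.7 -26.4 ycentre 1.7
blue 225 39 78 13 tool x of rows at z58 114.4 104.7 ycentre 1.6
[(50, (np.int64(152), np.int64(87), np.int64(45))), (51, (np.int64(144), np.int64(92), np.int64(65))), (52, (np.int64(124), np.int64(108), np.int64(111))), (53, (np.int64(96), np.int64(133), np.int64(160))), (54, (np.int64(76), np.int64(150), np.int64(189))), (55, (np.int64(71), np.int64(156), np.int64(199))), (56, (np.int64(70), np.int64(157), np.int64(200))), (57, (np.int64(70), np.int64(156), np.int64(199))), (58, (np.int64(72), np.int64(151), np.int64(190))), (59, (np.int64(101), np.int64(148), np.int64(177))), (60, (np.int64(153), np.int64(170), np.int64(182))), (61, (np.int64(196), np.int64(201), np.int64(204))), (62, (np.int64(217), np.int64(218), np.int64(219))), (63, (np.int64(221), np.int64(221), np.int64(222))), (64, (np.int64(221), np.int64(221), np.int64(221))), (65, (np.int64(216), np.int64(216), np.int64(217))), (178, 
[... 360 characters left out ...]
t64(204))), (185, (np.int64(171), np.int64(176), np.int64(176))), (186, (np.int64(131), np.int64(141), np.int64(143))), (187, (np.int64(90), np.int64(108), np.int64(117))), (188, (np.int64(59), np.int64(99), np.int64(121))), (189, (np.int64(55), np.int64(123), np.int64(157))), (190, (np.int64(63), np.int64(145), np.int64(184))), (191, (np.int64(67), np.int64(153), np.int64(194))), (192, (np.int64(70), np.int64(153), np.int64(194))), (193, (np.int64(82), np.int64(144), np.int64(179))), (194, (np.int64(110), np.int64(124), np.int64(143))), (195, (np.int64(137), np.int64(102), np.int64(93))), (196, (np.int64(151), np.int64(92), np.int64(55))), (197, (np.int64(155), np.int64(89), np.int64(44)))]
```

View pics/w2z.png

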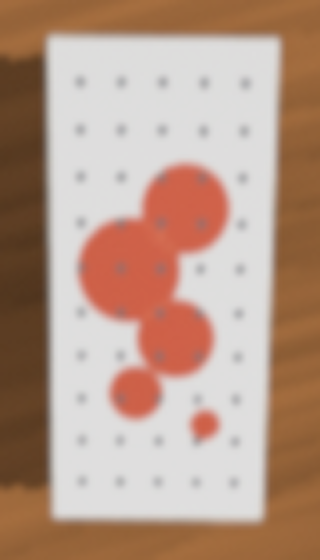

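View pics/f1f.png

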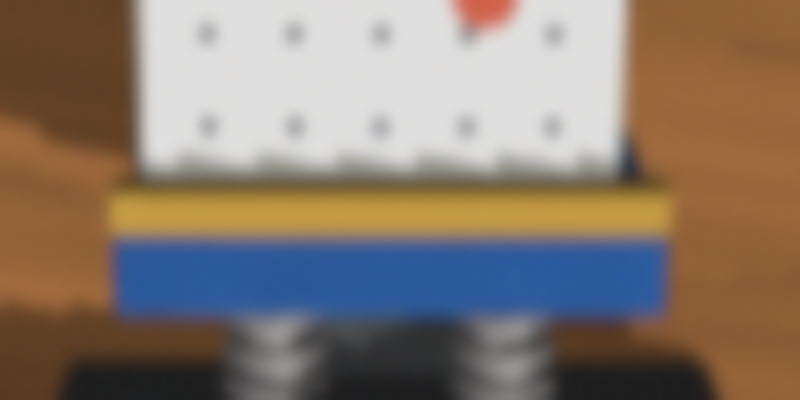

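View pics/f1n.png

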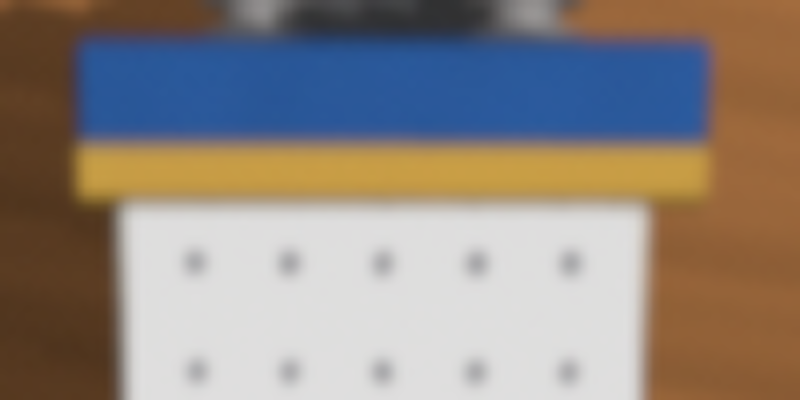

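The holes sit 10.5 mm from the tile's ends, and 5–6.5 mm shows beyond each lip. So both ends are about 4–5 mm under the lips, and the lips are about 110 mm apart as they should be with both jaws 4 mm back. A last check of tilt over the tile's length, and that nothing else moved:

```bash
python3 vp.py g1,135,230 f1,64,182 f1,70,178
python3 - <<'E'
from h import *
a=cv2.imread("pics/scene0.png"); b=eyes.get_image("scene"); t=eyes.get_image("top")
cv2.imwrite("pics/top_end.png",t)
d=cv2.threshold(cv2.absdiff(a,b).max(2),60,255,0)[1]; d=cv2.morphologyEx(d,cv2.MORPH_OPEN,np.ones((3,3)))
for c in cv2.findContours(d,0,1)[0]:
    if cv2.contourArea(c)>25: print(cv2.boundingRect(c))
cv2.imwrite("pics/scene_end.png",b)
E
```

```text
g1 tilt(+=tool+x end down) 0.44 yaw 0.38 [array([187.5, 135. ]), array([338.7, 135. ]), array([193.1, 229. ]), array([332.2, 229. ])]
f1 tilt(+=tool+x end down) 80.08 yaw -5.57 [array([228.4,  64. ]), array([296.,  64.]), array([231.2, 181. ]), array([377.6, 181. ])]
f1 tilt(+=tool+x end down) 81.29 yaw -5.59 [array([228.7,  70. ]), array([295.6,  70. ]), array([231.1, 177. ]), array([376.3, 177. ])]
(278, 182, 56, 40)
(444, 170, 21, 13)
(189, 151, 36, 26)
(357, 133, 67, 26)
(107, 124, 79, 48)
(315, 116, 17, 10)
(337, 107, 37, 31)
(359, 79, 56, 44)
(260, 64, 77, 35)
(326, 61, 18, 13)
(404, 52, 4, 16)
(386, 51, 16, 18)
(338, 47, 49, 32)
(161, 30, 156, 96)
(166, 1, 35, 28)
(395, 0, 10, 31)
```

View pics/scene_end.png

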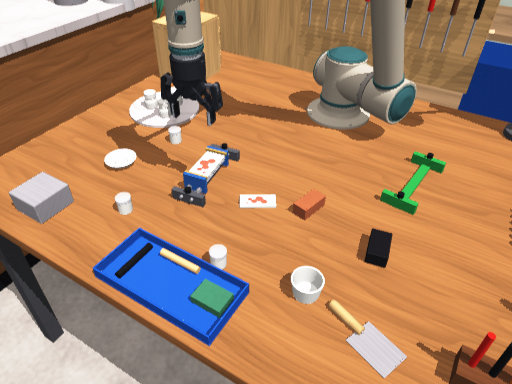

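Everything else is where it was. The f1 tilt reading was spoiled by the small tile coming into the row range, so I'll redo it with that masked off.

```bash
python3 - <<'E'
import cv2
w=cv2.imread("pics/f1_w.png"); w[:,312:]=w[100,312]; cv2.imwrite("pics/f1m_w.png",w)
E
python3 vp.py f1m,64,182 f1m,70,176
```

```text
f1m tilt(+=tool+x end down) 1.85 yaw 0.18 [array([228.4,  64. ]), array([296.,  64.]), array([231.2, 181. ]), array([293., 181.])]
f1m tilt(+=tool+x end down) 2.32 yaw 0.19 [array([228.7,  70. ]), array([295.6,  70. ]), array([231.1, 175. ]), array([292.8, 175. ])]
```

That reading of about 2° is camera bias. The two lips, which lie level, show the same 3.4 mm apparent slope. The tile top lies 10.7 mm (near) and 10.6 mm (far) under the lip tops against the ideal 11 mm, so it is level on both ledges. Handing in.

```bash
python3 -c "
from rig import manip
print(manip.get_state()['clock']); print(manip.sign_off())"
```

```text
17.75
the job is handed in; nothing more can be done
None
```

The tile is clamped in the blue holder, level on both ledges and under both lips. I handed the job in at 17.75 s with the gripper open and well clear.

**How it was done:** I gripped the tile across its width and tilted it about 17° in the pads by pressing its far end on the brick's edge. I felt for the near ledge and slid the low end under the near lip until that jaw was about 14.6 mm back (roughly 10 N). Then I lowered the far end behind the second lip, eased the tile back and released it so the springs centred it. The largest force read was about 8 N on the ledge together with 10 N along the axis, below the 22 N limit.

**Last checks:**
- **Lips:** both ends sit about 4–5 mm under the lips. The lips are about 110 mm apart, as they should be with both jaws 4 mm back, and the middle is within about 0.3 mm of where I measured it.
- **Level:** the tile top is 10.7 mm (near) and 10.6 mm (far) below the lip tops, against an ideal 11 mm.
- **Disagreement:** a tilt reading from the last wrist picture gave about 2°. The level lips show the same slope in that picture, so I put it down to camera bias.
- **Sideways:** the tile lies about 1 mm off the jaws' midline, and I left it there.
- **Other objects:** the pots, cup, dish and charcoal block look unmoved in the last scene picture.

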